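# Index the swing-arm vanity mirror to its next hole

### The job

The vanity mirror is to be swung one hole further round, counter-clockwise seen from above, so that it faces the seat at the robot's side, but the violet bottle stands in its way. First stand the bottle upright on its cork coaster in the steel tray; then draw the spring plunger out by its red T-handle, swing the arm to the very next hole and let the pin snap fully home there. Leave the mirror itself untouched, do not let it knock the bottle, and leave everything else where it stands.

Things in the scene. Friction and masses are not known exactly. Their poses are not given: they have to be found in the camera images.
- mirror_arm (a joint): Angle (rad) of the mirror's swing arm about the vertical axis through pivot, growing counter-clockwise seen from above. Starts pinned in the hole at 0. The drum has eight holes, one every 45 degrees, so the next is at +0.785; play in a hole 0.035 either way. Stiff hinge (about 0.2 N m): the arm stays where it is left, and is locked while the pin is home.
- plunger (a joint): How far (m) the spring plunger is drawn out: 0 fully home in a hole, 0.018 its stop. The 8 mm round-nosed pin sits 9 mm deep, so draw it more than 9 mm before turning; 11 to 16 mm is good. The spring pulls inwards with 4 N at home, 8 N when drawn. Let go between holes, the nose rides on the drum and drops into the next hole it meets.
- pivot (a point): Point on the mirror's vertical swing axis at plunger height, 100 mm above the glass, on the fixed stand: chrome foot 170 mm across and 21 mm high, column 36 mm, index drum 100 mm across from 85 to 115 mm height (a dark dot on top over each hole), turning hub 68 mm across on it up to 136 mm. The thin mirror arm leaves the hub on the mirror's side.
- handle (a point): Centre of the plunger's red T-handle: a level round bar 14 mm thick, 80 mm long, lying square across the plunger, 100 mm above the glass, 122 mm from the swing axis when home. The plunger points straight away from the axis: the line from pivot to handle is the pulling direction. Handle and plunger turn with the arm. Bar and stem are rigid and can be hooked or pinched.
- stem_gap (a point): Middle of the bare plunger stem (8 mm round, level) between bushing and T-bar, 96 mm from the swing axis, 100 mm above the glass, turning with the arm. The bushing (and a bracket 124 mm high, 26 mm wide) ends 78 mm from the axis, the bar's near side is at 115 mm when home: 37 mm free, open from above and, save the foot, below. Fingers can straddle the stem here and pull on the bar.
- mirror: Round chromed mirror, 170 mm across, 12 mm thick, about upright (tilt knuckle, up to 9 degrees) on the swing arm; origin at the disc's centre, 175 mm above the glass (lower rim at 90 mm) and 190 mm from the swing axis; x points out of its face, the disc in line with the axis. Seen from above it stands 100 degrees clockwise from the T-handle. Not to be touched. Swung counter-clockwise it sweeps over the bottle's first place.
- bottle_center (a point): Centre, half-way up, of the ridged violet bottle, loose, about 0.26 kg, 118 mm tall, standing on the glass in the mirror's path: ridged body 58 to 61 mm across up to 94 mm height, then a shoulder and an aluminium cap 34 mm across from 102 to 118 mm. z axis up the bottle.
- coaster: Round cork coaster, fixed in the tray, 90 mm across and 5 mm thick; origin at the centre of its underside, 3 mm above the glass. The bottle stands well when wholly on it.
- tray: Steel tray on the glass, fixed, 340 x 170 mm (along its x and y), rim 16 mm high, floor 3 mm thick; origin under its centre. Coaster, decanter and dispenser stand on it in a row along its x axis, about 100 mm apart, in any order.
- decanter: Short clear glass decanter with stopper, loose, 76 mm across, 110 mm tall; origin at the centre of its base. Leave it.
- dispenser: Small white hard-plastic push dispenser, loose, 46 mm across, 90 mm tall; origin at the centre of its base. Leave it.
- hairbrush: Wooden hair brush lying on the glass with bristles up, loose, 240 mm long, 66 mm wide, 29 mm high; origin near the middle of its underside, x towards the bristles. Leave it.
- cream_jar: White cream jar, loose, 68 mm across, 51 mm tall; origin at the centre of its base. Leave it.
- compact: Dark round powder compact, loose, 80 mm across, 19 mm high; origin at the centre of its base. Leave it.
Mind the look-alikes: they are no part of the job. Of the things like the part that bears bottle_center, leave any that is pink; of the rest the larger one is meant.

How it is judged:
On the way, in this order (a step that is already met when the one before it is completed fails the run):
1. the bottle stands upright and released on its coaster while the mirror is still in its first hole (horizontal distance between bottle_center and coaster below 0.02 m and z of bottle_center in the frame of coaster between 0.06 and 0.068 m and angle between bottle_center's own z axis and vertical below 0.1 rad and contact force between bottle and the fingers below 0.1 N and value of joint mirror_arm below 0.1 rad), for 0.2 s.
2. the plunger is drawn clear of the first hole (value of joint plunger above 0.008 m).
At the end, for the whole second after the job is handed in: The mirror arm is at rest in the very next hole (45 degrees on from the start, within 3.5 degrees) with the plunger home to within 2 mm, and the violet bottle stands upright (within 6 degrees) and released on its coaster, within 20 mm of the coaster's centre (horizontal distance between bottle_center and coaster below 0.02 m and z of bottle_center in the frame of coaster between 0.06 and 0.068 m and angle between bottle_center's own z axis and vertical below 0.1 rad and contact force between bottle and the fingers below 0.1 N and value of joint mirror_arm between 0.7254 and 0.8454 rad and value of joint plunger below 0.002 m and velocity of joint mirror_arm between -0.05 and 0.05 rad/s); the robot touches nothing.
It fails at once if the robot touches the mirror (contact force between mirror and the fingers above 0.5 N or contact force between mirror and the arm above 0.5 N).
It fails at once if the mirror knocks the bottle (contact force between mirror and bottle above 0.5 N).
It fails at once if the bottle is tipped over (angle between bottle_center's own z axis and vertical above 0.6 rad).
It fails at once if the decanter, dispenser, hair brush, cream jar or compact is shifted by more than 25 mm or tipped (distance of any of decanter, dispenser, hairbrush, cream_jar, compact from where it was at the start of the episode above 0.025 m or angle between any of decanter, dispenser, hairbrush, cream_jar, compact's own z axis and vertical above 0.5 rad).
It also fails if it takes over 66 s, if anything falls off the work surface, if the arm or the gripper's body presses on something with over 40 N, if the wrist force passes 120 N, or if a joint passes its speed limit or range.

### The arm

A 6-joint arm with a two-finger parallel gripper is mounted at the origin on the work surface. World frame = base frame: x ahead of the robot, y to its left, z up, the work surface at z = 0. Lengths are in m, angles in rad, forces in N, time in s.
With the tool pointing down it reaches from about 0.25 to 0.775 m from the base axis. Payload 8.9 kg.
Tool frame: the origin (TCP) lies between the finger pads; the fingertips stand 14 mm ahead of it and the grasp point (between the pads) lies 5 mm behind it; z points along the fingers, y is the line along which they close (so a half turn about z gives the same grasp; the last joint's range is limited). The gripper opens to 85 mm and grips with 20 to 120 N. Pads are 22 mm wide; open, the fingers measure 114 mm over their backs; the gripper's body (76 mm by 85 mm) begins 54 mm behind the grasp point. The pads swing forward as they close: fully open they stand 13 mm farther back than shut.
Start: joints at [-1.383, 0.291, -0.153, 1.127, 0, 1.431], TCP at [0.169, -0.497, 0.245] pointing down, gripper open.
Joint ranges: [-2.52, 2.52], [-0.91, 1.74], [-1.3, 1.37], [-1.96, 2.02], [-1.52, 1.47], [-3.14, 3.14]. Speed limits (rad/s): [2.22, 2.22, 2.79, 3.14, 3.14, 3.14].

### API

Orientations are given as a rotation vector (axis times angle).
In Python, from station import bot gives the robot as it stands.
- The arm moves only by the tool move_arm, never from a script. Its argument "steps" is a list of rows, each an object of numbers: "claw": the opening, from 0 (shut) to 1 (fully open); "dx", "dy", "dz": the shift along the tool's x, y, z normalised to -1 to 1, where 1 is 0.2 m; "ax", "ay", "az": the turn, a rotation vector about the tool's x, y, z normalised to -1 to 1, where 1 is 1.5 rad. A call has 1 to 20 rows; each row is the pose to reach, as a shift and turn from the pose commanded when the call began, along the tool's axes at that moment; what a row does not reach only later rows make up. A row lasts 1/8 s, in which the tool goes at most 62.5 mm and 10.7 degrees, less where a joint would pass 70% of its speed; a pose out of reach is approached as far as the arm can. A call with a number of a shift or a turn outside -1 to 1 is refused whole. A call with a gripper value outside its range is refused whole. The fingers move at their own pace and stop on an object; "grip_force" is the grip in N (left out, the last holds). Time passes only in rows, so rows that repeat a pose let the fingers close. It gives the time, the measured TCP pose, the force, the opening and the grip force at its end, in the units of the state.
- bot.get_state(): the state, without advancing time (a new reading comes with each control period).
- bot.camera(name): name is "side" or "top"; returns a dict with "frame" (420x560x3 uint8, red, green, blue), "depth" (420x560 float32, m along the optical axis (not along the pixel's ray), 0 where there is no reading), "intrinsics" (3x3 intrinsics, pixels), "eye" and "attitude" of the camera in the world. Camera axes: x right, y up, looking along -z (the intrinsics and any distortion apply to the point x, -y, -z); pixel columns grow to the right and rows downward; lengths in m; the calibration is good to about 2 mm. A picture is of the moment at which its call begins.
- bot.hand_in(): hands the job in; it is judged then, once.
Trained networks look in a picture, given as the dict that the camera call returned (one of the last four; its "shot" number tells which), for a name from the list of things; names that differ only in an ending like _2 or _b are one class to them, and where a whole thing is asked for, a point or a joint stands for the part that bears it (a point fixed in the world has none). Each returns a list of dicts, best first, with "confidence" (0 to 1); they miss things now and then, are a little off and sometimes report something else, mostly with a low value. They report only what shows in the picture. A call takes as long as a camera call. They do not tell look-alikes from the thing itself.
- bot.masks_of(picture, name): "region" (420x560 bool, what is visible of it) and "location" ([column, row] in pixels, amid what is visible of it).
- bot.landmark_of(picture, name): "location" ([column, row] in pixels: a listed point, or the origin of a listed thing).
The state is a dict: "clock": time; "joints": joint angles; "qvel": joint speeds; "joint_efforts": joint torques, N m; "position": TCP position; "tcp_rot": TCP orientation; "contact_force": force on the tool from outside, world axes, zero at the start; "wrist_torque": the same for the moment, N m; "finger_gap": finger opening in m; "grasp_force": force on a finger pad.
Only numpy, scipy, OpenCV 4.12 (cv2) and the standard library are available. Lean on these libraries where they do the work, as an engineer would, in place of code of your own. Each camera call takes 0.05 s, during which the arm holds its last target. There are 200 camera calls.

## Working session

There is one attempt and no reset: what is moved stays moved. The work goes in short steps, Python scripts to look and compute and a tool call to move; the robot and the scene stay as the last step left them, time stands still between calls to the robot, and variables do not carry over. Pictures are saved under pics/ and viewed, at most 10 in all, crops included, and the job is handed in when it is done.

Besides the shell and the picture viewer there is one more tool, called after "Request:" by a JSON object that holds its "method" and its "body", one argument or row to a line. move_arm: Moves the arm, as the interface text tells. Its arguments: {"type":"object","properties":{"steps":{"type":"array"},"grip_force":{"type":"number"}},"required":["steps"]}

```bash
mkdir -p pics; cat > h.py <<'E'
import numpy as np, cv2
from station import bot
from scipy.spatial.transform import Rotation as R
def att(p):
    a=np.array(p["attitude"],float)
    return a if a.shape==(3,3) else R.from_rotvec(a).as_matrix() if a.size==3 else None
def world(p,c,r,d):
    K=np.array(p["intrinsics"]);x=(c-K[0,2])/K[0,0]*d;y=(r-K[1,2])/K[1,1]*d
    return np.array(p["eye"])+np.stack([x,-y,-d*np.ones_like(x)],-1)@att(p).T
def at_z(p,c,r,z):
    c=np.float64(c);a=world(p,c,np.float64(r),np.float64(1.0));e=np.array(p["eye"]);v=a-e
    return e+v*(z-e[2])/v[2]
def cloud(p,m):
    r,c=np.nonzero(m&(p["depth"]>0));return world(p,c.astype(float),r.astype(float),p["depth"][r,c].astype(float))
def save(p,n,box=None,s=1):
    f=p["frame"][...,::-1]
    if box: f=f[box[1]:box[3],box[0]:box[2]]
    cv2.imwrite("pics/"+n,cv2.resize(f,None,fx=s,fy=s,interpolation=cv2.INTER_CUBIC))
E
python3 - <<'E'
from h import *
for n in("top","side"):
    p=bot.camera(n);save(p,n+"0.png");print(n,p["eye"],p["attitude"],p.get("distortion"),p.keys())
    for t in["bottle_center","coaster","tray","pivot","handle","stem_gap","mirror","decanter","dispenser","hairbrush","cream_jar","compact"]:
        L=bot.landmark_of(p,t);print(t,[(np.round(l["location"]).tolist(),round(l["confidence"],2)) for l in L[:4]])
        if t in("bottle_center","mirror","coaster","handle","decanter","dispenser"):
            for l in bot.masks_of(p,t)[:3]:
                w=cloud(p,l["region"])
                if len(w): print("   mask",np.round(l["location"]),round(l["confidence"],2),np.round(np.percentile(w,[3,50,97],axis=0),3).tolist())
E
```

```text
top [0.48652201 0.0473025  1.07941297] [ 0.038547   -0.07614948 -1.54360559] None dict_keys(['frame', 'depth', 'intrinsics', 'eye', 'attitude', 'shot'])
bottle_center [([214.0, 164.0], 0.75), ([199.0, 209.0], 0.66)]
   mask [214. 167.] 0.77 [[0.641, 0.157, 0.036], [0.661, 0.179, 0.099], [0.691, 0.209, 0.12]]
   mask [198. 213.] 0.71 [[0.546, 0.203, 0.026], [0.562, 0.217, 0.068], [0.58, 0.238, 0.083]]
   mask [150. 177.] 0.63 [[0.607, 0.318, 0.011], [0.63, 0.336, 0.096], [0.66, 0.371, 0.12]]
coaster []
   mask [393. 278.] 0.93 [[0.365, -0.325, 0.005], [0.403, -0.286, 0.009], [0.442, -0.247, 0.013]]
tray [([406.0, 246.0], 0.78)]
pivot [([287.0, 195.0], 0.66), ([391.0, 277.0], 0.65)]
handle [([244.0, 227.0], 0.66)]
   mask [251. 223.] 0.74 [[0.493, 0.063, 0.101], [0.523, 0.084, 0.106], [0.545, 0.114, 0.111]]
stem_gap [([258.0, 219.0], 0.66)]
mirror [([243.0, 118.0], 0.82), ([390.0, 279.0], 0.64)]
   mask [250. 113.] 0.89 [[0.692, 0.061, 0.002], [0.758, 0.092, 0.234], [0.813, 0.142, 0.26]]
decanter [([347.0, 156.0], 0.51)]
   mask [414. 240.] 0.96 [[0.462, -0.352, 0.014], [0.494, -0.313,
[... 1049 characters left out ...]
, 0.052], [0.613, -0.344, 0.095]]
tray [([362.0, 192.0], 0.65)]
pivot [([278.0, 211.0], 0.95)]
handle [([285.0, 238.0], 0.52)]
   mask [280. 238.] 0.74 [[0.491, 0.048, 0.064], [0.521, 0.088, 0.106], [0.553, 0.115, 0.112]]
stem_gap [([280.0, 240.0], 0.3), ([218.0, 190.0], 0.21)]
mirror [([217.0, 189.0], 0.86)]
   mask [218. 187.] 0.62 [[0.694, 0.067, 0.109], [0.753, 0.107, 0.187], [0.815, 0.146, 0.257]]
decanter []
dispenser [([348.0, 171.0], 0.5)]
   mask [348. 163.] 0.77 [[0.559, -0.382, 0.008], [0.574, -0.357, 0.054], [0.599, -0.344, 0.095]]
hairbrush [([211.0, 346.0], 0.61)]
cream_jar [([282.0, 185.0], 0.69), ([282.0, 236.0], 0.48)]
compact [([274.0, 297.0], 0.69), ([210.0, 347.0], 0.62)]
```

View pics/top0.png

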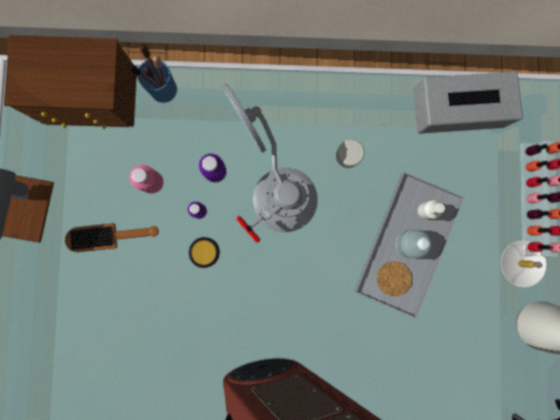

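View pics/side0.png

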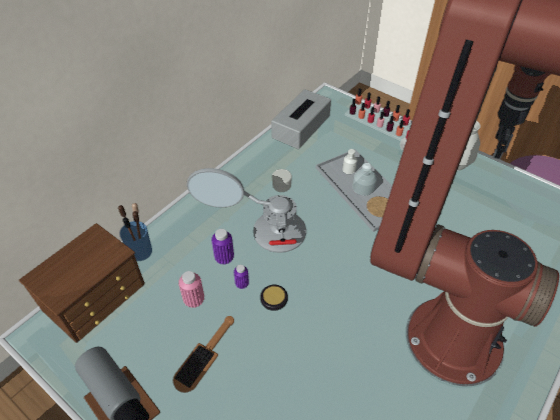

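The top view shows three lookalike bottles: pink at (143,178), large violet at (211,166) and small violet at (196,210). The large violet one, nearest the mirror, is the target. The T-handle is at (248,228), the coaster at (394,279) in the tray, and the mirror at (245,118). The side view agrees, with the large violet bottle at (222,246). Next: one close crop and precise positions.

```bash
python3 - <<'E'
from h import *
def circ(w):
    A=np.c_[w[:,:2]*2,np.ones(len(w))];s=np.linalg.lstsq(A,(w[:,:2]**2).sum(1),rcond=None)[0];return s[:2]
P={n:bot.camera(n) for n in("top","side")}
save(P["top"],"crop.png",(120,80,320,280),3)
yy,xx=np.mgrid[:420,:560]
for n,p in P.items():
    w=cloud(p,p["depth"]>0)
    def sel(c,r,z0,z1): 
        m=(np.hypot(w[:,0]-c[0],w[:,1]-c[1])<r)&(w[:,2]>z0)&(w[:,2]<z1); return w[m]
    def mid(q): return np.round([(np.percentile(q[:,i],2)+np.percentile(q[:,i],98))/2 for i in(0,1)],4),len(q),np.round(np.percentile(q,98,0)-np.percentile(q,2,0),3)
    print(n,"cap",mid(sel((.665,.18),.04,.114,.126)))
    b=sel((.665,.18),.045,.02,.09);print(" body circ",circ(b),len(b))
    print(" hub",mid(sel((.56,.0),.06,.130,.142)), "drum",mid(sel((.56,0),.058,.108,.120)))
    for l in bot.masks_of(p,"coaster")[:1]:
        q=cloud(p,l["region"]);q=q[(q[:,2]>.004)&(q[:,2]<.013)];print(" coaster",mid(q),l["location"],at_z(p,*l["location"],.008))
    l=bot.masks_of(p,"handle")
    f=p["frame"].astype(int);red=(f[...,0]>150)&(f[...,1]<70)&(f[...,2]<70)
    q=cloud(p,red);q=q[(np.hypot(q[:,0]-.523,q[:,1]-.085)<.07)&(q[:,2]>.09)&(q[:,2]<.12)]
    c=q.mean(0);v=np.linalg.svd(q[:,:2]-c[:2],full_matrices=False)[2][0];t=(q[:,:2]-c[:2])@v
    print(" handle",c,(c[:2]+v*(t.min()+t.max())/2),v,np.ptp(t),len(q))
    print(" piv",[at_z(p,*l["location"],.1) for l in bot.landmark_of(p,"pivot")[:1]],"hnd",[at_z(p,*l["location"],.1) for l in bot.landmark_of(p,"handle")[:1]],"bc",[at_z(p,*l["location"],.059) for l in bot.landmark_of(p,"bottle_center")[:2]])
s=bot.get_state();print(s["clock"],s["joints"],s["position"],s["tcp_rot"],R.from_rotvec(s["tcp_rot"]).as_matrix().round(3),s["finger_gap"])
E
```

```text
top cap (array([0.6691, 0.1844]), 161, array([0.03 , 0.03 , 0.006]))
 body circ [0.66930698 0.18469043] 126
 hub (array([0.5954, 0.0007]), 458, array([0.045, 0.053, 0.008])) drum (array([0.5764, 0.0011]), 325, array([0.051, 0.092, 0.007]))
 coaster (array([ 0.4028, -0.2864]), 921, array([0.081, 0.08 , 0.007])) [392.8, 278.2] [ 0.40205758 -0.28304352  0.008     ]
 handle [0.51614854 0.09247223 0.10650309] [0.51616438 0.09248661] [-0.74054279 -0.6720092 ] 0.07009430299210892 73
 piv [array([ 0.59497736, -0.00503497,  0.1       ])] hnd [array([0.51637844, 0.09485526, 0.1       ])] bc [array([0.63421102, 0.34696378, 0.059     ]), array([0.56538524, 0.21960204, 0.059     ])]
side cap (array([0.6677, 0.187 ]), 88, array([0.03 , 0.032, 0.008]))
 body circ [0.66830727 0.18529939] 297
 hub (array([0.5935, 0.0047]), 222, array([0.049, 0.055, 0.009])) drum (array([0.572 , 0.0054]), 171, array([0.054, 0.1  , 0.011]))
 coaster (array([ 0.4879, -0.3086]), 23, array([0.059, 0.039, 0.007])) [364.2, 182.3] [ 0.50172114 -0.34911455  0.008     ]
 handle [0.51416413 0.09299862 0.10596628] [0.51386606 0.09272241] [0.73349646 0.67969327] 0.07197284927944077 90
 piv [array([0.60870513, 0.00558821, 0.1       ])] hnd [array([0.52840065, 0.08514442, 0.1       ])] bc [array([0.63098649, 0.35215018, 0.059     ]), array([ 0.4651186 , -0.27630945,  0.059     ])]
2.5 [-1.38330513e+00  2.90678584e-01 -1.53359142e-01  1.12670682e+00
 -1.32105478e-05  1.43149730e+00] [ 0.16853115 -0.49723387  0.24533151] [ 3.09969742e+00  5.11031348e-01 -1.87849273e-05] [[ 0.947  0.321 -0.   ]
 [ 0.321 -0.947 -0.   ]
 [-0.     0.    -1.   ]] 0.08556389995603993
```

View pics/crop.png

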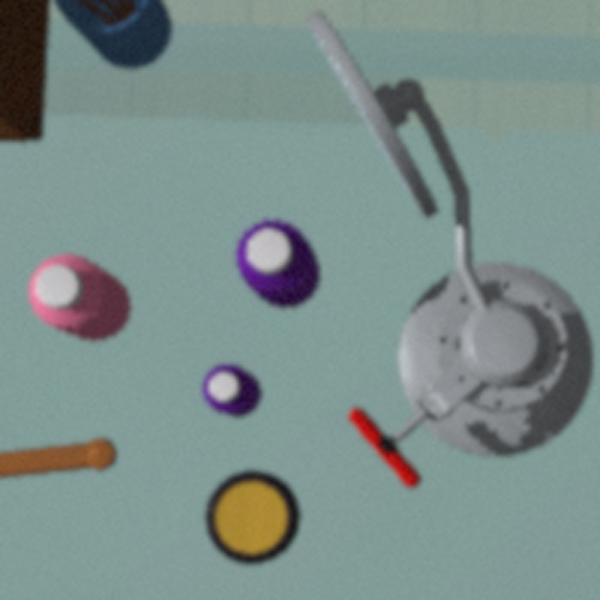

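The crop confirms the choice: the large violet bottle, with its cap at crop (270,250), is the biggest non-pink one. The small violet one is at (224,386) and the pink one at (57,287). The bottle is at (0.669,0.185), the coaster at (0.403,-0.286), and the pivot at about (0.597,0.002) with the plunger heading about 132°. I'll grip with tool x at 156°, so the fingers close across the tray's row.

```bash
cat >> h.py <<'E'
def rows(targets):
    """targets: list of (x,y,z,yaw of tool x in deg), tool down -> normalised shifts/turns from the present pose"""
    s=bot.get_state();M=R.from_rotvec(s["tcp_rot"]);p=np.array(s["position"])
    print("t",round(s["clock"],2),p.round(4),"yaw",round(np.degrees(np.arctan2(*M.as_matrix()[[1,0],0])),2),"gap",round(s["finger_gap"],4),"F",np.round(s["contact_force"],1),"grip",s["grasp_force"])
    for x,y,z,a in targets:
        a=np.radians(a);T=R.from_matrix(np.array([[np.cos(a),np.sin(a),0],[np.sin(a),-np.cos(a),0],[0,0,-1]]))
        print((x,y,z,round(np.degrees(a),1)),"d",(M.inv().apply(np.array([x,y,z])-p)/.2).round(4),"a",((M.inv()*T).as_rotvec()/1.5).round(4))
E
python3 -c "
from h import *
rows([(.3,-.2,.245,104.6),(.33,-.1,.245,104.6)])"
```

```text
t 2.5 [ 0.1685 -0.4972  0.2453] yaw 18.72 gap 0.0856 F [0.5 0.2 0.1] grip 0.0
(0.3, -0.2, 0.245, np.float64(104.6)) d [ 1.0996 -1.1965  0.0016] a [ 0.      0.     -0.9992]
(0.33, -0.1, 0.245, np.float64(104.6)) d [ 1.4022e+00 -1.6219e+00  1.5000e-03] a [ 0.      0.     -0.9992]
```

Request:
{"method": "move_arm", "body": {
  "steps": [
    {"claw": 1, "dx": 1, "dy": -1, "dz": 0, "az": -1},
    {"claw": 1, "dx": 1, "dy": -1, "dz": 0, "az": -1},
    {"claw": 1, "dx": 1, "dy": -1, "dz": 0, "az": -1},
    {"claw": 1, "dx": 1, "dy": -1, "dz": 0, "az": -1},
    {"claw": 1, "dx": 1, "dy": -1, "dz": 0, "az": -1},
    {"claw": 1, "dx": 1, "dy": -1, "dz": 0, "az": -1},
    {"claw": 1, "dx": 1, "dy": -1, "dz": 0, "az": -1},
    {"claw": 1, "dx": 1, "dy": -1, "dz": 0, "az": -1},
    {"claw": 1, "dx": 1, "dy": -1, "dz": 0, "az": -1}
  ]
}}

```text
invalid input at $.steps[0]: expected keys claw, dx, dy, dz, ax, ay, az
```

```bash
python3 -c "
from h import *
rows([(.40,-.05,.245,156),(.47,0,.245,156),(.48,.12,.22,156)])"
```

```text
t 2.5 [ 0.1685 -0.4972  0.2453] yaw 18.72 gap 0.0856 F [0.5 0.2 0.1] grip 0.0
(0.4, -0.05, 0.245, np.float64(156.0)) d [ 1.8139e+00 -1.7463e+00  1.5000e-03] a [-0.      0.     -1.5973]
(0.47, 0, 0.245, np.float64(156.0)) d [ 2.2256e+00 -1.8707e+00  1.5000e-03] a [-0.      0.     -1.5973]
(0.48, 0.12, 0.22, np.float64(156.0)) d [ 2.4656 -2.4229  0.1265] a [-0.      0.     -1.5973]
```

Request:
{"method": "move_arm", "body": {
  "steps": [
    {"claw": 1, "dx": 1, "dy": -1, "dz": 0, "ax": 0, "ay": 0, "az": -1},
    {"claw": 1, "dx": 1, "dy": -1, "dz": 0, "ax": 0, "ay": 0, "az": -1},
    {"claw": 1, "dx": 1, "dy": -1, "dz": 0, "ax": 0, "ay": 0, "az": -1},
    {"claw": 1, "dx": 1, "dy": -1, "dz": 0, "ax": 0, "ay": 0, "az": -1},
    {"claw": 1, "dx": 1, "dy": -1, "dz": 0, "ax": 0, "ay": 0, "az": -1},
    {"claw": 1, "dx": 1, "dy": -1, "dz": 0, "ax": 0, "ay": 0, "az": -1},
    {"claw": 1, "dx": 1, "dy": -1, "dz": 0, "ax": 0, "ay": 0, "az": -1},
    {"claw": 1, "dx": 1, "dy": -1, "dz": 0, "ax": 0, "ay": 0, "az": -1},
    {"claw": 1, "dx": 1, "dy": -1, "dz": 0, "ax": 0, "ay": 0, "az": -1}
  ]
}}

```text
clock: 3.62
position: [0.2938, -0.2436, 0.2454]
tcp_rot: [1.921, 2.486, -0.0]
contact_force: [-0.1, -0.2, 0.3]
finger_gap: 0.0853
grasp_force: 0.0
```

```bash
python3 -c "
from h import *
rows([(.42,-.08,.245,156),(.48,.12,.22,156)])"
```

```text
t 3.62 [ 0.2938 -0.2436  0.2454] yaw 104.6 gap 0.0853 F [-0.1 -0.2  0.3] grip 0.0
(0.42, -0.08, 0.245, np.float64(156.0)) d [0.6324 0.817  0.0018] a [-0.000e+00  1.000e-04 -5.981e-01]
(0.48, 0.12, 0.22, np.float64(156.0)) d [1.5245 1.3594 0.1267] a [-0.000e+00  1.000e-04 -5.981e-01]
```

Request:
{"method": "move_arm", "body": {
  "steps": [
    {"claw": 1, "dx": 1, "dy": 0.95, "dz": 0, "ax": 0, "ay": 0, "az": -0.598},
    {"claw": 1, "dx": 1, "dy": 0.95, "dz": 0, "ax": 0, "ay": 0, "az": -0.598},
    {"claw": 1, "dx": 1, "dy": 0.95, "dz": 0, "ax": 0, "ay": 0, "az": -0.598},
    {"claw": 1, "dx": 1, "dy": 0.95, "dz": 0, "ax": 0, "ay": 0, "az": -0.598},
    {"claw": 1, "dx": 1, "dy": 0.95, "dz": 0, "ax": 0, "ay": 0, "az": -0.598},
    {"claw": 1, "dx": 1, "dy": 0.95, "dz": 0, "ax": 0, "ay": 0, "az": -0.598}
  ]
}}

```text
clock: 4.38
position: [0.4274, -0.0006, 0.2452]
tcp_rot: [-0.652, -3.073, -0.0]
contact_force: [-0.3, -0.3, 0.6]
finger_gap: 0.0853
grasp_force: 0.0
```

```bash
python3 -c "
from h import *
rows([(.52,.14,.235,156),(.54,.17,.21,156),(.669,.185,.2,156),(.669,.185,.07,156)])"
```

```text
t 4.38 [ 0.4274 -0.0006  0.2452] yaw 156.03 gap 0.0853 F [-0.3 -0.3  0.6] grip 0.0
(0.52, 0.14, 0.235, np.float64(156.0)) d [-0.1374  0.8304  0.0509] a [ 0.0001 -0.0001  0.0003]
(0.54, 0.17, 0.21, np.float64(156.0)) d [-0.1679  1.0081  0.176 ] a [ 0.0001 -0.0001  0.0003]
(0.669, 0.185, 0.2, np.float64(156.0)) d [-0.7268  1.3386  0.2259] a [ 0.0001 -0.0001  0.0003]
(0.669, 0.185, 0.07, np.float64(156.0)) d [-0.7269  1.3386  0.8759] a [ 0.0001 -0.0001  0.0003]
```

Request:
{"method": "move_arm", "body": {
  "steps": [
    {"claw": 1, "dx": -0.16, "dy": 1, "dz": 0.1, "ax": 0, "ay": 0, "az": 0},
    {"claw": 1, "dx": -0.16, "dy": 1, "dz": 0.1, "ax": 0, "ay": 0, "az": 0},
    {"claw": 1, "dx": -0.16, "dy": 1, "dz": 0.1, "ax": 0, "ay": 0, "az": 0},
    {"claw": 1, "dx": -0.16, "dy": 1, "dz": 0.1, "ax": 0, "ay": 0, "az": 0}
  ]
}}

```text
clock: 4.88
position: [0.5384, 0.1692, 0.2244]
tcp_rot: [-0.657, -3.071, 0.0]
contact_force: [0.0, -0.8, 0.3]
finger_gap: 0.0853
grasp_force: 0.0
```

```bash
python3 -c "
from h import *
rows([(.669,.185,.19,156),(.669,.185,.07,156)])"
```

```text
t 4.88 [0.5384 0.1692 0.2244] yaw 155.84 gap 0.0853 F [ 0.  -0.8  0.3] grip 0.0
(0.669, 0.185, 0.19, np.float64(156.0)) d [-0.5638  0.3394  0.1716] a [-0.0001 -0.0004 -0.0019]
(0.669, 0.185, 0.07, np.float64(156.0)) d [-0.5641  0.3395  0.7716] a [-0.0001 -0.0004 -0.0019]
```

Request:
{"method": "move_arm", "body": {
  "steps": [
    {"claw": 1, "dx": -0.565, "dy": 0.34, "dz": 0.1, "ax": 0, "ay": 0, "az": 0},
    {"claw": 1, "dx": -0.565, "dy": 0.34, "dz": 0.1, "ax": 0, "ay": 0, "az": 0},
    {"claw": 1, "dx": -0.565, "dy": 0.34, "dz": 0.1, "ax": 0, "ay": 0, "az": 0},
    {"claw": 1, "dx": -0.565, "dy": 0.34, "dz": 0.1, "ax": 0, "ay": 0, "az": 0},
    {"claw": 1, "dx": -0.565, "dy": 0.34, "dz": 0.3, "ax": 0, "ay": 0, "az": 0},
    {"claw": 1, "dx": -0.565, "dy": 0.34, "dz": 0.5, "ax": 0, "ay": 0, "az": 0},
    {"claw": 1, "dx": -0.565, "dy": 0.34, "dz": 0.65, "ax": 0, "ay": 0, "az": 0},
    {"claw": 1, "dx": -0.565, "dy": 0.34, "dz": 0.77, "ax": 0, "ay": 0, "az": 0},
    {"claw": 1, "dx": -0.565, "dy": 0.34, "dz": 0.77, "ax": 0, "ay": 0, "az": 0}
  ]
}}

```text
clock: 6.0
position: [0.6659, 0.1833, 0.0711]
tcp_rot: [-0.653, -3.07, 0.002]
contact_force: [0.7, 0.2, 1.0]
finger_gap: 0.0855
grasp_force: 0.0
```

```bash
python3 - <<'E'
from h import *
rows([(.669,.185,.07,156)])
p=bot.camera("side");save(p,"grasp.png",(150,130,330,310),3)
E
```

```text
t 6.0 [0.6659 0.1833 0.0711] yaw 155.97 gap 0.0855 F [0.7 0.2 1. ] grip 0.0
(0.669, 0.185, 0.07, np.float64(156.0)) d [-0.0107  0.0142  0.0054] a [-0.0011 -0.0016 -0.0004]
```

View pics/grasp.png

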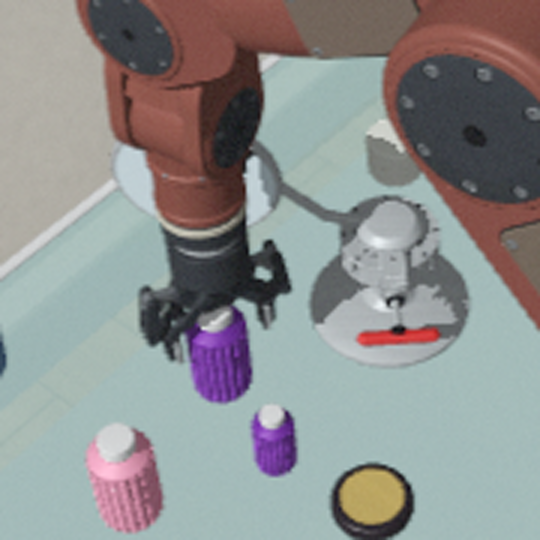

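The fingers straddle the large violet bottle at crop (220,350), clear of the mirror and the small bottle. Closing now.

Request:
{"method": "move_arm", "body": {
  "steps": [
    {"claw": 0.3, "dx": -0.01, "dy": 0.012, "dz": 0.005, "ax": 0, "ay": 0, "az": 0},
    {"claw": 0.3, "dx": -0.01, "dy": 0.012, "dz": 0.005, "ax": 0, "ay": 0, "az": 0},
    {"claw": 0.3, "dx": -0.01, "dy": 0.012, "dz": 0.005, "ax": 0, "ay": 0, "az": 0},
    {"claw": 0.3, "dx": -0.01, "dy": 0.012, "dz": 0.005, "ax": 0, "ay": 0, "az": 0},
    {"claw": 0.3, "dx": -0.01, "dy": 0.012, "dz": 0.005, "ax": 0, "ay": 0, "az": 0},
    {"claw": 0.3, "dx": -0.01, "dy": 0.012, "dz": 0.005, "ax": 0, "ay": 0, "az": 0},
    {"claw": 0.3, "dx": -0.01, "dy": 0.012, "dz": 0.005, "ax": 0, "ay": 0, "az": 0},
    {"claw": 0.3, "dx": -0.01, "dy": 0.012, "dz": 0.005, "ax": 0, "ay": 0, "az": 0}
  ],
  "grip_force": 40
}}

```text
clock: 7.05
position: [0.672, 0.1854, 0.0722]
tcp_rot: [0.651, 3.071, 0.001]
contact_force: [-0.4, -1.7, 7.1]
finger_gap: 0.0568
grasp_force: 41.8
```

```bash
python3 -c "
from h import *
rows([(.669,.185,.24,156),(.50,.14,.25,156)])"
```

```text
t 7.05 [0.672  0.1854 0.0722] yaw 156.04 gap 0.0568 F [-0.4 -1.7  7.1] grip 41.77568770595826
(0.669, 0.185, 0.24, np.float64(156.0)) d [ 0.0109 -0.0071 -0.8388] a [0.0007 0.0016 0.0005]
(0.5, 0.14, 0.25, np.float64(156.0)) d [ 0.6916 -0.5558 -0.891 ] a [0.0007 0.0016 0.0005]
```

Held (gap 57 mm, 42 N). Lift straight up, then draw inward.

Request:
{"method": "move_arm", "body": {
  "steps": [
    {"claw": 0.3, "dx": 0, "dy": 0, "dz": -0.2, "ax": 0, "ay": 0, "az": 0},
    {"claw": 0.3, "dx": 0, "dy": 0, "dz": -0.45, "ax": 0, "ay": 0, "az": 0},
    {"claw": 0.3, "dx": 0.05, "dy": -0.04, "dz": -0.7, "ax": 0, "ay": 0, "az": 0},
    {"claw": 0.3, "dx": 0.2, "dy": -0.16, "dz": -0.85, "ax": 0, "ay": 0, "az": 0},
    {"claw": 0.3, "dx": 0.4, "dy": -0.32, "dz": -0.89, "ax": 0, "ay": 0, "az": 0},
    {"claw": 0.3, "dx": 0.6, "dy": -0.48, "dz": -0.89, "ax": 0, "ay": 0, "az": 0},
    {"claw": 0.3, "dx": 0.7, "dy": -0.65, "dz": -0.89, "ax": 0, "ay": 0, "az": 0},
    {"claw": 0.3, "dx": 0.75, "dy": -0.85, "dz": -0.89, "ax": 0, "ay": 0, "az": 0},
    {"claw": 0.3, "dx": 0.75, "dy": -1, "dz": -0.89, "ax": 0, "ay": 0, "az": 0},
    {"claw": 0.3, "dx": 0.75, "dy": -1, "dz": -0.89, "ax": 0, "ay": 0, "az": 0}
  ]
}}

```text
clock: 8.3
position: [0.4521, 0.0623, 0.2492]
tcp_rot: [0.655, 3.071, -0.0]
contact_force: [1.0, 0.5, -2.0]
finger_gap: 0.0569
grasp_force: 44.0
```

```bash
python3 -c "
from h import *
rows([(.403,-.2864,.24,156),(.403,-.2864,.08,156)])"
```

```text
t 8.3 [0.4521 0.0623 0.2492] yaw 155.93 gap 0.0569 F [ 1.   0.5 -2. ] grip 44.02156858588569
(0.403, -0.2864, 0.24, np.float64(156.0)) d [-0.4868 -1.6922  0.0461] a [ 0.0001  0.0008 -0.0008]
(0.403, -0.2864, 0.08, np.float64(156.0)) d [-0.4859 -1.6923  0.8461] a [ 0.0001  0.0008 -0.0008]
```

Request:
{"method": "move_arm", "body": {
  "steps": [
    {"claw": 0.3, "dx": -0.1, "dy": -0.25, "dz": 0, "ax": 0, "ay": 0, "az": 0},
    {"claw": 0.3, "dx": -0.2, "dy": -0.5, "dz": 0, "ax": 0, "ay": 0, "az": 0},
    {"claw": 0.3, "dx": -0.3, "dy": -0.75, "dz": 0, "ax": 0, "ay": 0, "az": 0},
    {"claw": 0.3, "dx": -0.35, "dy": -1, "dz": 0, "ax": 0, "ay": 0, "az": 0},
    {"claw": 0.3, "dx": -0.35, "dy": -1, "dz": 0, "ax": 0, "ay": 0, "az": 0}
  ]
}}

```text
clock: 8.93
position: [0.4357, -0.1503, 0.2486]
tcp_rot: [0.658, 3.071, -0.001]
contact_force: [-0.5, 0.3, -2.0]
finger_gap: 0.057
grasp_force: 44.3
```

```bash
python3 - <<'E'
from h import *
rows([(.403,-.2864,.12,156),(.403,-.2864,.08,156)])
p=bot.camera("top")
for l in bot.masks_of(p,"coaster")[:2]:
    q=cloud(p,l["region"]);q=q[(q[:,2]>.004)&(q[:,2]<.013)]
    print(len(q),l["confidence"],(np.percentile(q,1,0)+np.percentile(q,99,0))/2)
E
```

```text
t 8.93 [ 0.4357 -0.1503  0.2486] yaw 155.82 gap 0.057 F [-0.5  0.3 -2. ] grip 44.320336397504434
(0.403, -0.2864, 0.12, np.float64(156.0)) d [-0.129  -0.6872  0.6436] a [-0.0003  0.0007 -0.0021]
(0.403, -0.2864, 0.08, np.float64(156.0)) d [-0.1287 -0.6871  0.8436] a [-0.0003  0.0007 -0.0021]
10 0.39 [0.68032359 0.07529198 0.00843773]
```

Request:
{"method": "move_arm", "body": {
  "steps": [
    {"claw": 0.3, "dx": -0.06, "dy": -0.3, "dz": 0, "ax": 0, "ay": 0, "az": 0},
    {"claw": 0.3, "dx": -0.129, "dy": -0.6, "dz": 0, "ax": 0, "ay": 0, "az": 0},
    {"claw": 0.3, "dx": -0.129, "dy": -0.687, "dz": 0.1, "ax": 0, "ay": 0, "az": 0},
    {"claw": 0.3, "dx": -0.129, "dy": -0.687, "dz": 0.35, "ax": 0, "ay": 0, "az": 0},
    {"claw": 0.3, "dx": -0.129, "dy": -0.687, "dz": 0.6, "ax": 0, "ay": 0, "az": 0},
    {"claw": 0.3, "dx": -0.129, "dy": -0.687, "dz": 0.73, "ax": 0, "ay": 0, "az": 0},
    {"claw": 0.3, "dx": -0.129, "dy": -0.687, "dz": 0.79, "ax": 0, "ay": 0, "az": 0},
    {"claw": 0.3, "dx": -0.129, "dy": -0.687, "dz": 0.82, "ax": 0, "ay": 0, "az": 0},
    {"claw": 0.3, "dx": -0.129, "dy": -0.687, "dz": 0.825, "ax": 0, "ay": 0, "az": 0},
    {"claw": 0.3, "dx": -0.129, "dy": -0.687, "dz": 0.825, "ax": 0, "ay": 0, "az": 0}
  ]
}}

```text
clock: 10.28
position: [0.404, -0.284, 0.0841]
tcp_rot: [0.651, 3.072, -0.001]
contact_force: [-0.6, 0.2, -2.0]
finger_gap: 0.0566
grasp_force: 44.5
```

```bash
python3 - <<'E'
from h import *
rows([(.403,-.2864,.08,156)])
p=bot.camera("side");save(p,"place.png",(280,100,480,280),3)
E
```

```text
t 10.28 [ 0.404  -0.284   0.0841] yaw 156.07 gap 0.0566 F [-0.6  0.2 -2. ] grip 44.45486015290953
(0.403, -0.2864, 0.08, np.float64(156.0)) d [-0.0003 -0.0127  0.0205] a [-0.0003  0.0009  0.0008]
```

View pics/place.png

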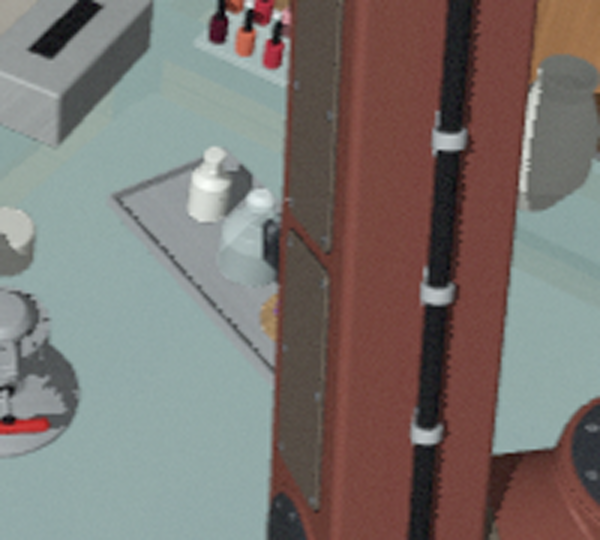

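The arm hides the bottle. Only a rim of coaster shows, at crop (268,320), and the decanter at (255,235) is undisturbed. Lowering until contact, in small steps.

Request:
{"method": "move_arm", "body": {
  "steps": [
    {"claw": 0.3, "dx": 0, "dy": -0.012, "dz": 0.008, "ax": 0, "ay": 0, "az": 0},
    {"claw": 0.3, "dx": 0, "dy": -0.012, "dz": 0.014, "ax": 0, "ay": 0, "az": 0},
    {"claw": 0.3, "dx": 0, "dy": -0.012, "dz": 0.018, "ax": 0, "ay": 0, "az": 0},
    {"claw": 0.3, "dx": 0, "dy": -0.012, "dz": 0.018, "ax": 0, "ay": 0, "az": 0}
  ]
}}

```text
clock: 10.82
position: [0.4026, -0.2862, 0.0802]
tcp_rot: [0.652, 3.073, -0.001]
contact_force: [-1.5, 1.5, 6.1]
finger_gap: 0.057
grasp_force: 45.0
```

Contact made (+8 N). Release and rise.

Request:
{"method": "move_arm", "body": {
  "steps": [
    {"claw": 1, "dx": 0, "dy": 0, "dz": -0.003, "ax": 0, "ay": 0, "az": 0},
    {"claw": 1, "dx": 0, "dy": 0, "dz": -0.003, "ax": 0, "ay": 0, "az": 0},
    {"claw": 1, "dx": 0, "dy": 0, "dz": -0.003, "ax": 0, "ay": 0, "az": 0},
    {"claw": 1, "dx": 0, "dy": 0, "dz": -0.003, "ax": 0, "ay": 0, "az": 0},
    {"claw": 1, "dx": 0, "dy": 0, "dz": -0.003, "ax": 0, "ay": 0, "az": 0},
    {"claw": 1, "dx": 0, "dy": 0, "dz": -0.1, "ax": 0, "ay": 0, "az": 0},
    {"claw": 1, "dx": 0, "dy": 0, "dz": -0.3, "ax": 0, "ay": 0, "az": 0},
    {"claw": 1, "dx": 0, "dy": 0, "dz": -0.55, "ax": 0, "ay": 0, "az": 0},
    {"claw": 1, "dx": 0, "dy": 0, "dz": -0.8, "ax": 0, "ay": 0, "az": 0},
    {"claw": 1, "dx": 0.2, "dy": 0.3, "dz": -0.8, "ax": 0, "ay": 0, "az": 0.2},
    {"claw": 1, "dx": 0.3, "dy": 0.6, "dz": -0.8, "ax": 0, "ay": 0, "az": 0.28},
    {"claw": 1, "dx": 0.4, "dy": 0.9, "dz": -0.8, "ax": 0, "ay": 0, "az": 0.28},
    {"claw": 1, "dx": 0.4, "dy": 1, "dz": -0.8, "ax": 0, "ay": 0, "az": 0.28}
  ]
}}

```text
clock: 12.45
position: [0.4099, -0.0683, 0.2399]
tcp_rot: [1.278, 2.87, 0.0]
contact_force: [-0.1, -0.6, 0.6]
finger_gap: 0.0855
grasp_force: 0.0
```

```bash
python3 - <<'E'
from h import *
pv=np.array([.597,.002]);a=np.radians(132)
g=pv+.097*np.array([np.cos(a),np.sin(a)]);print(g)
rows([(*g,.2,132),(*g,.092,132)])
for n in("top","side"):
    p=bot.camera(n);w=cloud(p,p["depth"]>0)
    q=w[(np.hypot(w[:,0]-.403,w[:,1]+.286)<.06)&(w[:,2]>.118)&(w[:,2]<.135)]
    print(n,len(q),(np.percentile(q,2,0)+np.percentile(q,98,0))/2 if len(q) else 0)
    if n=="top":save(p,"placed.png",(330,180,470,330),3)
E
```

```text
[0.53209433 0.07408505]
t 12.45 [ 0.4099 -0.0683  0.2399] yaw 132.01 gap 0.0855 F [-0.1 -0.6  0.6] grip 0.0
(np.float64(0.5320943311831907), np.float64(0.07408504807130725), 0.2, np.float64(132.0)) d [0.1199 0.9302 0.2   ] a [ 0.0002 -0.      0.0001]
(np.float64(0.5320943311831907), np.float64(0.07408504807130725), 0.092, np.float64(132.0)) d [0.1199 0.93   0.74  ] a [ 0.0002 -0.      0.0001]
top 66 [ 0.40777687 -0.28768461  0.12467677]
side 86 [ 0.39911445 -0.28375927  0.12561216]
```

View pics/placed.png

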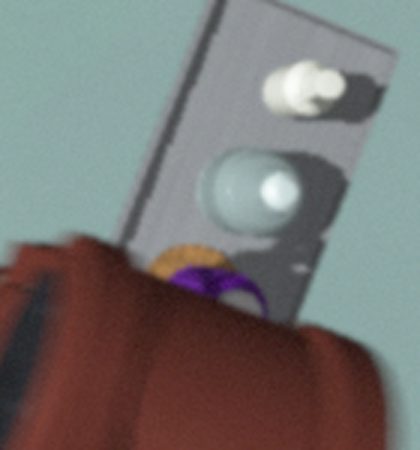

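The bottle stands on the coaster: crop (220,285), cap top about 0.125 m, within 5 mm of the coaster's centre. The decanter and dispenser are in place. Now to the stem gap, tool x along the pull direction (132°).

Request:
{"method": "move_arm", "body": {
  "steps": [
    {"claw": 0.6, "dx": 0.05, "dy": 0.3, "dz": 0, "ax": 0, "ay": 0, "az": 0},
    {"claw": 0.6, "dx": 0.1, "dy": 0.6, "dz": 0, "ax": 0, "ay": 0, "az": 0},
    {"claw": 0.6, "dx": 0.12, "dy": 0.93, "dz": 0.1, "ax": 0, "ay": 0, "az": 0},
    {"claw": 0.6, "dx": 0.12, "dy": 0.93, "dz": 0.2, "ax": 0, "ay": 0, "az": 0},
    {"claw": 0.6, "dx": 0.12, "dy": 0.93, "dz": 0.33, "ax": 0, "ay": 0, "az": 0},
    {"claw": 0.6, "dx": 0.12, "dy": 0.93, "dz": 0.33, "ax": 0, "ay": 0, "az": 0},
    {"claw": 0.6, "dx": 0.12, "dy": 0.93, "dz": 0.33, "ax": 0, "ay": 0, "az": 0}
  ]
}}

```text
clock: 13.42
position: [0.5331, 0.0711, 0.1746]
tcp_rot: [1.278, 2.869, 0.0]
contact_force: [-0.3, -0.8, -0.5]
finger_gap: 0.051
grasp_force: 0.0
```

```bash
python3 - <<'E'
from h import *
pv=np.array([.597,.002]);a=np.radians(132.3)
g=pv+.097*np.array([np.cos(a),np.sin(a)]);print(g)
rows([(*g,.16,132.3),(*g,.092,132.3)])
p=bot.camera("side");save(p,"stem.png",(200,150,360,290),4)
E
```

```text
[0.53171779 0.07374422]
t 13.43 [0.5331 0.0711 0.1746] yaw 131.96 gap 0.051 F [-0.3 -0.8 -0.5] grip 0.0
(np.float64(0.5317177861895519), np.float64(0.07374421621292514), 0.16, np.float64(132.3)) d [0.0143 0.0038 0.0729] a [ 0.0004  0.0004 -0.0039]
(np.float64(0.5317177861895519), np.float64(0.07374421621292514), 0.092, np.float64(132.3)) d [0.0145 0.0036 0.4129] a [ 0.0004  0.0004 -0.0039]
```

View pics/stem.png

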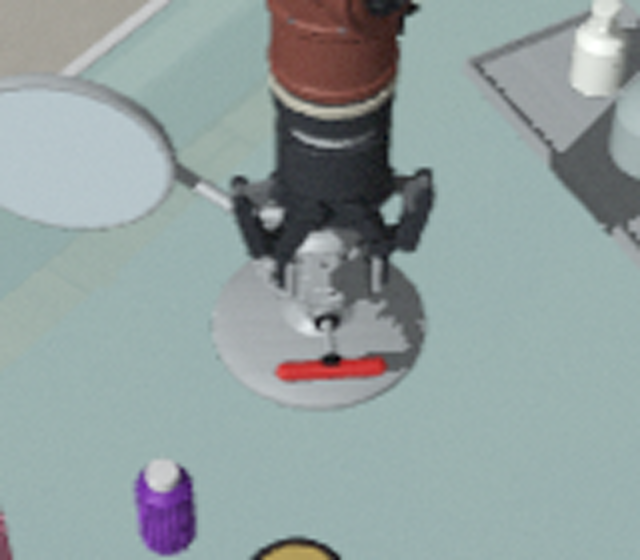

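The fingers, at crop x 290 and 378, straddle the stem line at 330. The red bar is at (330,370), just ahead. Descending.

Request:
{"method": "move_arm", "body": {
  "steps": [
    {"claw": 0.6, "dx": 0.014, "dy": 0.002, "dz": 0.1, "ax": 0, "ay": 0, "az": 0},
    {"claw": 0.6, "dx": 0.014, "dy": 0.002, "dz": 0.2, "ax": 0, "ay": 0, "az": 0},
    {"claw": 0.6, "dx": 0.014, "dy": 0.002, "dz": 0.3, "ax": 0, "ay": 0, "az": 0},
    {"claw": 0.6, "dx": 0.014, "dy": 0.002, "dz": 0.38, "ax": 0, "ay": 0, "az": 0},
    {"claw": 0.6, "dx": 0.014, "dy": 0.002, "dz": 0.41, "ax": 0, "ay": 0, "az": 0},
    {"claw": 0.6, "dx": 0.014, "dy": 0.002, "dz": 0.41, "ax": 0, "ay": 0, "az": 0}
  ]
}}

```text
clock: 14.22
position: [0.5314, 0.0739, 0.0923]
tcp_rot: [1.278, 2.869, 0.0]
contact_force: [-0.9, 0.2, 0.4]
finger_gap: 0.0512
grasp_force: 0.0
```

```bash
python3 - <<'E'
from h import *
pv=np.array([.597,.002]);a=np.radians(132.3)
s=bot.get_state();d=s["position"][:2]-pv;print(np.hypot(*d),np.degrees(np.arctan2(d[1],d[0])))
rows([])
p=bot.camera("side");save(p,"stem2.png",(220,180,340,270),5)
E
```

```text
0.09728922329879776 132.39333719606145
t 14.22 [0.5314 0.0739 0.0923] yaw 131.99 gap 0.0512 F [-0.9  0.2  0.4] grip 0.0
```

View pics/stem2.png

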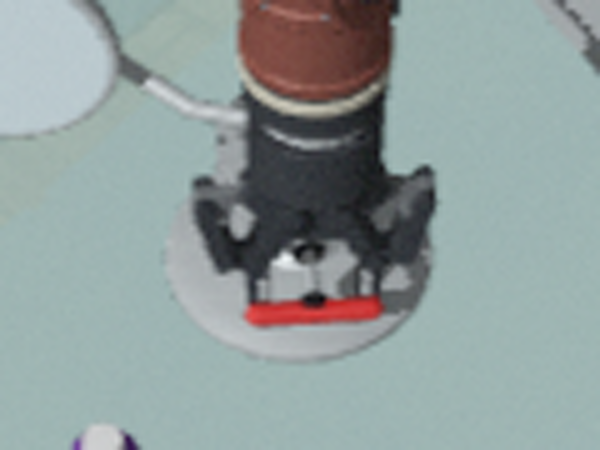

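The pads are behind the bar, at crop (250,290) and (375,285), with the stem between them. Close loosely around the stem, then draw out.

Request:
{"method": "move_arm", "body": {
  "steps": [
    {"claw": 0.14, "dx": 0, "dy": 0, "dz": 0, "ax": 0, "ay": 0, "az": 0},
    {"claw": 0.14, "dx": 0, "dy": 0, "dz": 0, "ax": 0, "ay": 0, "az": 0},
    {"claw": 0.14, "dx": 0, "dy": 0, "dz": 0, "ax": 0, "ay": 0, "az": 0},
    {"claw": 0.14, "dx": 0, "dy": 0, "dz": 0, "ax": 0, "ay": 0, "az": 0},
    {"claw": 0.14, "dx": 0.03, "dy": 0, "dz": 0, "ax": 0, "ay": 0, "az": 0},
    {"claw": 0.14, "dx": 0.06, "dy": 0, "dz": 0, "ax": 0, "ay": 0, "az": 0},
    {"claw": 0.14, "dx": 0.08, "dy": 0, "dz": 0, "ax": 0, "ay": 0, "az": 0},
    {"claw": 0.14, "dx": 0.1, "dy": 0, "dz": 0, "ax": 0, "ay": 0, "az": 0},
    {"claw": 0.14, "dx": 0.1, "dy": 0, "dz": 0, "ax": 0, "ay": 0, "az": 0}
  ],
  "grip_force": 20
}}

```text
clock: 15.4
position: [0.5184, 0.0883, 0.0919]
tcp_rot: [1.277, 2.867, -0.002]
contact_force: [4.6, -6.5, -3.8]
finger_gap: 0.0121
grasp_force: 4.0
```

```bash
cat >> h.py <<'E'
def handle(n="side"):
    p=bot.camera(n);f=p["frame"].astype(int);red=(f[...,0]>150)&(f[...,1]<70)&(f[...,2]<70)
    q=cloud(p,red);q=q[(np.hypot(q[:,0]-.5,q[:,1]-.06)<.13)&(q[:,2]>.09)&(q[:,2]<.12)]
    c=q.mean(0);v=np.linalg.svd(q[:,:2]-c[:2],full_matrices=False)[2][0];t=(q[:,:2]-c[:2])@v
    m=c[:2]+v*(t.min()+t.max())/2;d=m-[.597,.002]
    print("bar",m.round(4),"bar normal deg",round(np.degrees(np.arctan2(v[0],-v[1]))%180,1),"len",np.ptp(t).round(3),"r",np.hypot(*d).round(4),"ang",np.degrees(np.arctan2(d[1],d[0])).round(1),len(q))
E
python3 - <<'E'
from h import *
rows([]);handle("side")
s=bot.get_state();d=s["position"][:2]-[.597,.002];print(np.hypot(*d))
E
```

```text
t 15.4 [0.5184 0.0883 0.0919] yaw 131.98 gap 0.0121 F [ 4.6 -6.5 -3.8] grip 4.0028151869773865
bar [0.5046 0.1044] bar normal deg 133.0 len 0.072 r 0.1379 ang 132.1 90
0.11658747008908099
```

Drawn about 15 mm (8 N). Now the arc: swing 40° drawn, then ease in so the nose rides on the drum, then creep on until it drops.

```bash
python3 - <<'E'
from h import *
pv=np.array([.597,.002]);L=[]
for k,r in[(5,.1166),(10,.1166),(15,.1166),(20,.1166),(25,.1166),(30,.1166),(35,.1166),(40,.1166),(40,.107),(40,.098),(42,.098),(44,.098),(46,.098)]:
    a=np.radians(132.1+k);L.append((*(pv+r*np.array([np.cos(a),np.sin(a)])).round(4),.092,132+k))
rows(L)
E
```

```text
t 15.45 [0.5185 0.0882 0.0919] yaw 131.98 gap 0.0118 F [ 4.2 -6.5 -2.9] grip 3.989105634391308
(np.float64(0.5116), np.float64(0.0814), 0.092, np.float64(137.0)) d [-0.0022 -0.0483 -0.0003] a [-0.0001  0.002  -0.0585]
(np.float64(0.505), np.float64(0.0736), 0.092, np.float64(142.0)) d [-0.0091 -0.099  -0.0003] a [-0.0002  0.002  -0.1166]
(np.float64(0.4991), np.float64(0.0653), 0.092, np.float64(147.0)) d [-0.0202 -0.1486 -0.0003] a [-0.0002  0.002  -0.1748]
(np.float64(0.494), np.float64(0.0566), 0.092, np.float64(152.0)) d [-0.0355 -0.1967 -0.0002] a [-0.0003  0.002  -0.233 ]
(np.float64(0.4896), np.float64(0.0474), 0.092, np.float64(157.0)) d [-5.500e-02 -2.438e-01 -2.000e-04] a [-0.0004  0.0019 -0.2912]
(np.float64(0.486), np.float64(0.0378), 0.092, np.float64(162.0)) d [-7.870e-02 -2.893e-01 -1.000e-04] a [-0.0005  0.0019 -0.3493]
(np.float64(0.4833), np.float64(0.028), 0.092, np.float64(167.0)) d [-0.1061 -0.3321 -0.    ] a [-0.0006  0.0019 -0.4075]
(np.float64(0.4815), np.float64(0.018), 0.092, np.float64(172.0)) d [-1.372e-01 -3.722e-01  1.000e-04] a [-0.0007  0.0019 -0.4657]
(np.float64(0.491), np.float64(0.0167), 0.092, np.float64(172.0)) d [-1.738e-01 -3.413e-01  2.000e-04] a [-0.0007  0.0019 -0.4657]
(np.float64(0.4999), np.float64(0.0155), 0.092, np.float64(172.0)) d [-2.080e-01 -3.122e-01  3.000e-04] a [-0.0007  0.0019 -0.4657]
(np.float64(0.4995), np.float64(0.0121), 0.092, np.float64(174.0)) d [-2.193e-01 -3.251e-01  3.000e-04] a [-0.0007  0.0019 -0.489 ]
(np.float64(0.4992), np.float64(0.0087), 0.092, np.float64(176.0)) d [-2.310e-01 -3.376e-01  3.000e-04] a [-0.0007  0.0019 -0.5122]
(np.float64(0.4991), np.float64(0.0052), 0.092, np.float64(178.0)) d [-0.2436 -0.3496  0.0004] a [-0.0008  0.0019 -0.5355]
```

Request:
{"method": "move_arm", "body": {
  "steps": [
    {"claw": 0.14, "dx": -0.002, "dy": -0.048, "dz": 0, "ax": 0, "ay": 0, "az": -0.058},
    {"claw": 0.14, "dx": -0.009, "dy": -0.099, "dz": 0, "ax": 0, "ay": 0, "az": -0.116},
    {"claw": 0.14, "dx": -0.02, "dy": -0.149, "dz": 0, "ax": 0, "ay": 0, "az": -0.175},
    {"claw": 0.14, "dx": -0.035, "dy": -0.197, "dz": 0, "ax": 0, "ay": 0, "az": -0.233},
    {"claw": 0.14, "dx": -0.055, "dy": -0.244, "dz": 0, "ax": 0, "ay": 0, "az": -0.291},
    {"claw": 0.14, "dx": -0.079, "dy": -0.289, "dz": 0, "ax": 0, "ay": 0, "az": -0.349},
    {"claw": 0.14, "dx": -0.106, "dy": -0.332, "dz": 0, "ax": 0, "ay": 0, "az": -0.407},
    {"claw": 0.14, "dx": -0.137, "dy": -0.372, "dz": 0, "ax": 0, "ay": 0, "az": -0.465},
    {"claw": 0.14, "dx": -0.137, "dy": -0.372, "dz": 0, "ax": 0, "ay": 0, "az": -0.465}
  ]
}}

```text
clock: 16.58
position: [0.4826, 0.018, 0.0923]
tcp_rot: [0.219, 3.13, -0.001]
contact_force: [7.3, -2.8, -4.0]
finger_gap: 0.0118
grasp_force: 3.9
```

```bash
python3 - <<'E'
from h import *
pv=np.array([.597,.002]);L=[]
handle("side")
for k,r in[(40,.107),(40,.098),(42,.098),(44,.098),(46,.098),(47,.098)]:
    a=np.radians(132.1+k);L.append((*(pv+r*np.array([np.cos(a),np.sin(a)])).round(4),.092,132+k))
rows(L)
E
```

```text
bar [0.4616 0.0227] bar normal deg 171.4 len 0.075 r 0.137 ang 171.3 72
t 16.62 [0.4827 0.0182 0.0923] yaw 171.94 gap 0.0117 F [ 7.9 -2.3 -4.4] grip 3.8707317039370537
(np.float64(0.491), np.float64(0.0167), 0.092, np.float64(172.0)) d [-0.0421 -0.0016  0.0015] a [-0.0002  0.0028 -0.0007]
(np.float64(0.4999), np.float64(0.0155), 0.092, np.float64(172.0)) d [-0.087  -0.0013  0.0017] a [-0.0002  0.0028 -0.0007]
(np.float64(0.4995), np.float64(0.0121), 0.092, np.float64(174.0)) d [-0.0874 -0.0184  0.0017] a [-0.0003  0.0028 -0.024 ]
(np.float64(0.4992), np.float64(0.0087), 0.092, np.float64(176.0)) d [-0.0883 -0.0355  0.0017] a [-0.0003  0.0028 -0.0473]
(np.float64(0.4991), np.float64(0.0052), 0.092, np.float64(178.0)) d [-0.0903 -0.0529  0.0017] a [-0.0004  0.0028 -0.0705]
(np.float64(0.499), np.float64(0.0035), 0.092, np.float64(179.0)) d [-0.091  -0.0613  0.0017] a [-0.0004  0.0028 -0.0822]
```

The arm swung about 39°. Now ease in and creep on to 46°.

Request:
{"method": "move_arm", "body": {
  "steps": [
    {"claw": 0.14, "dx": -0.042, "dy": -0.001, "dz": 0, "ax": 0, "ay": 0, "az": 0},
    {"claw": 0.14, "dx": -0.087, "dy": -0.001, "dz": 0, "ax": 0, "ay": 0, "az": 0},
    {"claw": 0.14, "dx": -0.087, "dy": -0.01, "dz": 0, "ax": 0, "ay": 0, "az": -0.012},
    {"claw": 0.14, "dx": -0.087, "dy": -0.018, "dz": 0, "ax": 0, "ay": 0, "az": -0.024},
    {"claw": 0.14, "dx": -0.088, "dy": -0.027, "dz": 0, "ax": 0, "ay": 0, "az": -0.036},
    {"claw": 0.14, "dx": -0.088, "dy": -0.0355, "dz": 0, "ax": 0, "ay": 0, "az": -0.047},
    {"claw": 0.14, "dx": -0.089, "dy": -0.044, "dz": 0, "ax": 0, "ay": 0, "az": -0.06},
    {"claw": 0.14, "dx": -0.09, "dy": -0.053, "dz": 0, "ax": 0, "ay": 0, "az": -0.07},
    {"claw": 0.14, "dx": -0.09, "dy": -0.053, "dz": 0, "ax": 0, "ay": 0, "az": -0.07}
  ]
}}

```text
clock: 17.75
position: [0.497, 0.0055, 0.0917]
tcp_rot: [-0.055, -3.141, 0.0]
contact_force: [0.9, 0.1, 0.0]
finger_gap: 0.0121
grasp_force: 0.5
```

```bash
python3 - <<'E'
from h import *
rows([]);handle("side")
E
```

```text
t 17.75 [0.497  0.0055 0.0917] yaw 177.98 gap 0.0121 F [0.9 0.1 0. ] grip 0.5037947790697217
bar [0.4761 0.0125] bar normal deg 176.6 len 0.072 r 0.1213 ang 175.0 59
```

The bar is back at home radius (0.121 against 0.123 at the start), so the pin snapped in. Open and rise.

Request:
{"method": "move_arm", "body": {
  "steps": [
    {"claw": 0.5, "dx": 0, "dy": 0, "dz": 0, "ax": 0, "ay": 0, "az": 0},
    {"claw": 0.5, "dx": 0, "dy": 0, "dz": 0, "ax": 0, "ay": 0, "az": 0},
    {"claw": 0.5, "dx": 0, "dy": 0, "dz": 0, "ax": 0, "ay": 0, "az": 0},
    {"claw": 0.5, "dx": 0, "dy": 0, "dz": -0.15, "ax": 0, "ay": 0, "az": 0},
    {"claw": 0.5, "dx": 0, "dy": 0, "dz": -0.4, "ax": 0, "ay": 0, "az": 0},
    {"claw": 0.5, "dx": 0, "dy": 0, "dz": -0.65, "ax": 0, "ay": 0, "az": 0},
    {"claw": 0.5, "dx": 0.4, "dy": 0, "dz": -0.8, "ax": 0, "ay": 0, "az": 0},
    {"claw": 0.5, "dx": 0.7, "dy": 0, "dz": -0.8, "ax": 0, "ay": 0, "az": 0},
    {"claw": 0.5, "dx": 0.7, "dy": 0, "dz": -0.8, "ax": 0, "ay": 0, "az": 0}
  ]
}}

```text
clock: 18.92
position: [0.3538, 0.0113, 0.2519]
tcp_rot: [-0.055, -3.14, -0.001]
contact_force: [0.5, -0.2, 0.3]
finger_gap: 0.0424
grasp_force: 0.0
```

```bash
python3 - <<'E'
from h import *
rows([]);handle("side");handle("top")
p=bot.camera("top");w=cloud(p,p["depth"]>0)
q=w[(np.hypot(w[:,0]-.403,w[:,1]+.286)<.06)&(w[:,2]>.118)&(w[:,2]<.135)]
print(len(q),(np.percentile(q,2,0)+np.percentile(q,98,0))/2 if len(q) else 0)
save(p,"final.png")
E
```

```text
t 18.93 [0.3538 0.0113 0.2519] yaw 177.99 gap 0.0424 F [ 0.5 -0.2  0.3] grip 0.0
bar [0.4768 0.0115] bar normal deg 176.8 len 0.071 r 0.1206 ang 175.5 47
bar [0.4773 0.0103] bar normal deg 175.8 len 0.069 r 0.12 ang 176.0 93
179 [ 0.40036265 -0.28543928  0.12530079]
```

View pics/final.png

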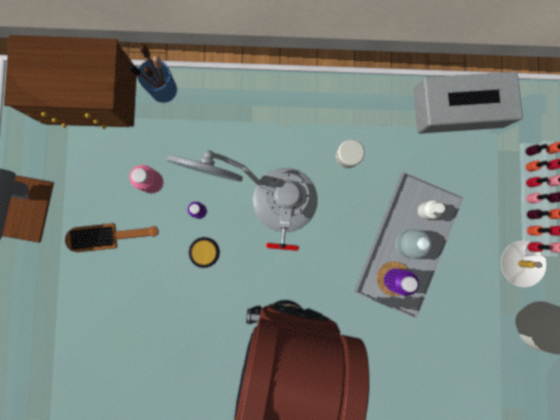

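The top view shows the mirror swung to (205,165) and the handle home at (283,246). The bottle stands on its coaster at (405,283), and everything else is in place.

```bash
python3 -c "
from station import bot
print(bot.hand_in())"
```

```text
the job is handed in; nothing more can be done
None
```

I handed the job in at about 19 s of the 66 s: by the last camera check the violet bottle stands upright on its coaster and the mirror arm is about 44° round with the pin home in the next hole; no verdict came back.

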